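# Take the cover off the pottery wheel's control box

### The arm

A 7-joint arm with a two-finger parallel gripper is mounted at the origin on the work surface. World frame = base frame: x ahead of the robot, y to its left, z up, the work surface at z = 0. Lengths are in m, angles in rad, forces in N, time in s.
With the tool pointing down it reaches from about 0.425 to 1.025 m from the base axis. Payload 9.4 kg.
Tool frame: the origin (TCP) lies at the very end of the fingers, on their centre line; the grasp point (between the pads) lies manip.pinch_z behind it (manip.pinch_z is the distance from the TCP to the grasp point, in m); z points along the fingers, y is the line along which they close (so a half turn about z gives the same grasp; the last joint's range is limited). The gripper opens to 85 mm and grips with 20 to 120 N. Pads are 22 mm wide; open, the fingers measure 114 mm over their backs; the gripper's body (76 mm by 85 mm) begins 54 mm behind the grasp point. The pads swing forward as they close: fully open they stand 13 mm farther back than shut.
Start: joints at [-1.232, 0.599, -0.003, 1.599, 0.002, 0.943, -0.08], TCP at [0.293, 0.663, 0.206] pointing down, gripper open.
Joint ranges: [-2.57, 2.57], [-0.35, 1.97], [-1.29, 1.29], [0.11, 2.56], [-1.05, 4.19], [0.11, 1.86], [-2.63, 2.63]. Speed limits (rad/s): [2.22, 2.22, 3.01, 3.01, 3.14, 3.14, 3.14].

### API

Orientations are given as a unit quaternion [w, x, y, z].
In Python, from plant import manip, capture, spotter gives the robot as it stands.
- The arm moves only by the tool arm_command, never from a script. Its arguments are lists of equal length, an entry for each row: "dp": the shift along the tool's x, y, z in m, a list of three; "turn": the turn, a rotation vector about the tool's x, y, z in rad, a list of three. In form: {"dp": [[dx, dy, dz], ...], "turn": [[rx, ry, rz], ...]}. A call has 1 to 12 rows; each row shifts and turns the commanded pose from where the row before left it, along the tool's axes as they then stand; what a row does not reach is not made up. A row lasts 1/8 s, in which the tool goes at most 62.5 mm and 10.7 degrees, less where a joint would pass 70% of its speed; a pose out of reach is approached as far as the arm can. A call with a gripper value outside its range is refused whole. "jaw" is the opening, from 0 (shut) to 1 (fully open), set as the call begins (left out, the last holds). The fingers move at their own pace and stop on an object; "grip_force" is the grip in N (left out, the last holds). Time passes only in rows, so rows that do not move let the fingers close. It gives the time, the measured TCP pose, the force, the opening and the grip force at its end, in the units of the state.
- manip.get_obs(): the state, without advancing time (a new reading comes with each control period).
- capture(name): name is "scene" or "top" or "wrist"; returns a dict with "pixels" (480x640x3 uint8, red, green, blue), "depth" (480x640 float32, m along the optical axis (not along the pixel's ray), 0 where there is no reading), "K" (3x3 intrinsics, pixels), "pose" (4x4, takes a point from camera to world coordinates); the wrist camera has in their place "T_tool_cam" (4x4, takes a point from camera to tool coordinates, whose origin is the TCP and whose axes are the flange's). Camera axes: x right, y down, z forward; pixel columns grow to the right and rows downward; lengths in m; the calibration is good to about 2 mm. The wrist camera is an equidistant fisheye: a pixel r from the principal point sees the ray r / f radians off the axis. A picture is of the moment at which its call begins: read the wrist's pose just before it.
- manip.job_done(): hands the job in; it is judged then, once.
Trained networks look in the newest picture that a camera, given by its name, has taken for a name from the list of things; names that differ only in an ending like _2 or _b are one class to them, and where a whole thing is asked for, a point or a joint stands for the part that bears it (a point fixed in the world has none). Each returns a list of dicts, best first, with "p" (0 to 1); they miss things now and then, are a little off and sometimes report something else, mostly with a low value. They report only what shows in the picture. A call takes as long as a camera call.
- spotter.masks_of(thing, camera): "mask" (480x640 bool, what is visible of it) and "centre" ([column, row] in pixels, amid what is visible of it).
The state is a dict: "time": time; "q": joint angles; "joint_velocities": joint speeds; "tau": joint torques, N m; "ee_pos": TCP position; "tcp_rot": TCP orientation; "wrist_force": force on the tool from outside, world axes, zero at the start; "moment": the same for the moment, N m; "grip_width": finger opening in m; "gripper_force": force on a finger pad.
Only numpy, scipy, OpenCV 4.12 (cv2) and the standard library are available. Lean on these libraries where they do the work, as an engineer would, in place of code of your own. Each camera call takes 0.05 s, during which the arm holds its last target. There are 200 camera calls.

### The job

Open up the grey control box on the pottery table: loosen the two winged thumbscrews on its cover one after the other, each a quarter turn anticlockwise to its stop, while the cover stays in place. Then lift the cover off by its handle and lay it down gently, without dropping it, handle up, in the middle of the rectangular plywood ware board, its long side along the board's long side, and let go.

Things in the scene. Friction and masses are not known exactly. Their poses are not given: they have to be found in the camera images.
- cover: Loose aluminium plate 220 x 120 x 3 mm, 0.3-0.6 kg. Origin: centre of its steel handle bar (the grasp), over the plate's centre, 39 mm above its underside. x: long side, roughly away from the robot; y: short side; z up. Bar 64 mm along y, 12 wide (x), 12 high, two end posts, 30 mm free under it. Ribs under the plate, 14 mm deep, are its feet: on a flat top the origin stands 53 mm above it.
- control_box: Open grey sheet-metal box, 220 x 120 x 60 mm high, fixed to the table; it carries the cover, whose ribs drop into it with 2 to 3 mm of play: lift straight up at least 20 mm before moving sideways. Origin: centre of its underside, below the cover's handle; x along its long side, z up. The other grey box nearby, with a round dial, is not it.
- screw_near (a joint): Turn (rad) of the captive steel thumbscrew at x = -80 mm, y = 0 in the cover's frame. 0: locked to the box, wing along x; anticlockwise from above to the stop at 1.57: loose, wing across. Clear from 1.1. Starts below 0.2; stays where left; 0.05 N m. Upright flat wing to pinch: 32 mm long, 10 thick, 26 high, spanning 6 to 32 mm below the handle bar's centre, on a collar 26 mm wide, 4 high.
- screw_far (a joint): The same kind of thumbscrew at x = +80 mm, y = 0 in the cover's frame (the end farther from the robot): 0 locked, wing along the cover's x; anticlockwise from above to the stop at 1.57, loose, wing across. Same sizes as the near one.
- ware_board: Rectangular plain plywood board, 320 x 220 x 15 mm, fixed flat on the table beside the control box. Origin: centre of its underside, on the table; its top is 15 mm above. x = its long side (pointing roughly away from the robot), z up.

How it is judged:
On the way, in this order (a step that is already met when the one before it is completed fails the run):
1. one thumbscrew is turned loose (at least 1.15 rad) while the cover is in place (within 12 mm of its start) (value of joint any of screw_near, screw_far above 1.15 rad and distance of cover from where it was at the start of the episode below 0.012 m), for 0.1 s.
2. both thumbscrews are turned loose (at least 1.15 rad) while the cover is in place (within 12 mm of its start) (value of joint each of screw_near, screw_far above 1.15 rad and distance of cover from where it was at the start of the episode below 0.012 m), for 0.2 s.
3. the cover is lifted clear of the box (its handle more than 120 mm above the table) (height (world z) of cover above 0.12 m), for 0.1 s.
4. the cover is lowered over the ware board while still held (within 50 mm of the board's centre, its ribs at most 20 mm above the board, fingers on the cover) (horizontal distance between cover and ware_board below 0.05 m and z of cover in the frame of ware_board below 0.088 m and contact force between the fingers and cover above 1 N), for 0.05 s.
At the end, for the whole second after the job is handed in: The cover lies flat (within 0.1 rad), handle up, on its ribs on the ware board (handle bar 68 mm above the table, within 10 mm), its centre within 35 mm of the board's centre and its long side within 0.26 rad (15 degrees) of the board's, at rest and released (horizontal distance between cover and ware_board below 0.035 m and z of cover in the frame of ware_board between 0.058 and 0.078 m and angle between cover's own z axis and vertical below 0.1 rad and angle between the x axis of cover and the x axis of ware_board, either way round below 0.26 rad and linear speed of cover below 0.02 m/s); the robot touches nothing.
It also fails if it takes over 64 s, if anything falls off the work surface, if the arm or the gripper's body presses on something with over 40 N, if the wrist force passes 120 N, or if a joint passes its speed limit or range.

## Working session

There is one attempt and no reset: what is moved stays moved. The work goes in short steps, Python scripts to look and compute and a tool call to move; the robot and the scene stay as the last step left them, time stands still between calls to the robot, and variables do not carry over. Pictures are saved under pics/ and viewed, at most 10 in all, crops included, and the job is handed in when it is done.

Besides the shell and the picture viewer there is one more tool, called after "Request:" as a command line: name --argument value ..., lists and objects as JSON in quotes. arm_command: Moves the arm, as the interface text tells. Its arguments: {"type":"object","properties":{"dp":{"type":"array"},"turn":{"type":"array"},"jaw":{"type":"number"},"grip_force":{"type":"number"}},"required":["dp","turn"]}

```bash
mkdir -p pics; ls
cat > h.py <<'E'
import numpy as np,cv2
from plant import manip,capture,spotter
from scipy.spatial.transform import Rotation as R
def cloud(c):
    K=c["K"];d=c["depth"];v,u=np.mgrid[:480,:640]
    P=np.stack([(u-K[0,2])/K[0,0]*d,(v-K[1,2])/K[1,1]*d,d],-1)
    return P@c["pose"][:3,:3].T+c["pose"][:3,3]
def save(c,n): cv2.imwrite("pics/"+n,cv2.cvtColor(c["pixels"],cv2.COLOR_RGB2BGR))
E
python3 - <<'E'
from h import *
o=manip.get_obs();print({k:np.round(v,3) for k,v in o.items()},manip.pinch_z)
c=capture("top");save(c,"top.png");P=cloud(c);np.save("P.npy",P)
for t in ["cover","control_box","screw_near","screw_far","ware_board"]:
    for m in spotter.masks_of(t,"top")[:3]:
        k=m["mask"]&(c["depth"]>0);q=P[k]
        r=cv2.minAreaRect(q[:,:2].astype(np.float32)) if len(q)>3 else None
        print(t,round(m["p"],2),np.round(m["centre"]),k.sum(),np.round(np.median(q,0),4),np.round(q[:,2].max(),3) if len(q) else "",r)
E
```

```text
pics
{'time': np.float64(0.0), 'q': array([-1.232,  0.6  , -0.003,  1.6  ,  0.002,  0.943, -0.08 ]), 'joint_velocities': array([ 0.   , -0.002, -0.001, -0.   , -0.002, -0.001, -0.002]), 'tau': array([-0.0000e+00, -7.7644e+01,  1.5650e+00, -2.5801e+01,  1.2000e-02,
        9.0000e-03,  0.0000e+00]), 'ee_pos': array([0.293, 0.663, 0.205]), 'tcp_rot': array([-0.   ,  0.206,  0.978, -0.001]), 'wrist_force': array([0.097, 0.178, 0.759]), 'moment': array([-0.006, -0.054, -0.045]), 'gripper_force': np.float64(0.0), 'grip_width': np.float64(0.085)} 0.0187
cover 0.98 [436. 256.] 11151 [ 0.5649 -0.1864  0.0632] 0.109 ((0.5804003477096558, -0.1997002512216568), (0.13818588852882385, 0.24564363062381744), 74.61360931396484)
control_box 0.79 [391. 280.] 864 [ 0.5365 -0.1344  0.0306] 0.066 ((0.565290093421936, -0.1377066671848297), (0.2575138807296753, 0.10542576014995575), 11.184943199157715)
screw_near 0.6 [422. 300.] 274 [ 0.4932 -0.163   0.0897] 0.096 ((0.4937504529953003, -0.1654733568429947), (0.023693334311246872, 0.026634035632014275), 38.32362365722656)
screw_far 0.84 [448. 203.] 310 [ 0.6463 -0.2051  0.0848] 0.096 ((0.6503077745437622, -0.21028131246566772), (0.024264980107545853, 0.03647102415561676), 52.98626708984375)
ware_board 0.84 [209. 274.] 27402 [0.5432 0.1655 0.0152] 0.021 ((0.5522924661636353, 0.16833698749542236), (0.3255425989627838, 0.2249116599559784), 11.673927307128906)
```

View pics/top.png

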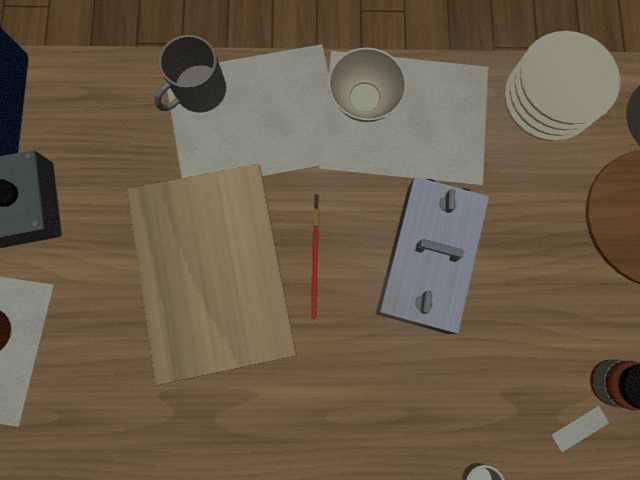

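```bash
cat > fit.py <<'E'
from h import *
def fit(P,n):
    P=P.reshape(-1,3)
    def rect(lo,hi,c,r):
        q=P[(P[:,2]>lo)&(P[:,2]<hi)&(np.hypot(*(P[:,:2]-c).T)<r)]
        (x,y),(w,h),a=cv2.minAreaRect(q[:,:2].astype(np.float32))
        if w<h:a-=90;w,h=h,w
        a=(a+90)%180-90
        pc=np.linalg.eigh(np.cov(q[:,:2].T))[1][:,1];b=np.degrees(np.arctan2(pc[1],pc[0]))
        print(n,len(q),"c",np.round([x,y],4),"med",np.round(q.mean(0),4),"wh",np.round([w,h],4),"ang",round(a,1),"pca",round((b+90)%180-90,1));return np.array([x,y]),a
    print("plate");rect(.056,.07,[.572,-.187],.14)
    print("bar");c,a=rect(.100,.112,[.572,-.187],.05)
    print("near");rect(.085,.1,[.494,-.166],.026)
    print("far");rect(.085,.1,[.649,-.208],.026)
    print("board");rect(.010,.02,[.552,.168],.21)
if __name__=="__main__":
    fit(np.load("P.npy"),"top")
    c=capture("scene");save(c,"scene.png");fit(cloud(c)[c["depth"]>0],"scene")
E
python3 fit.py
```

```text
plate
top 10201 c [ 0.5709 -0.1882] med [ 0.567  -0.1862  0.0631] wh [0.2213 0.121 ] ang -15.4 pca -15.3
bar
top 381 c [ 0.5706 -0.1877] med [ 0.5699 -0.1874  0.1047] wh [0.0643 0.0131] ang 74.2 pca 74.4
near
top 161 c [ 0.4934 -0.1664] med [ 0.4932 -0.1656  0.0921] wh [0.0322 0.0104] ang -8.9 pca -10.2
far
top 154 c [ 0.6473 -0.2086] med [ 0.6466 -0.2081  0.0918] wh [0.0318 0.0098] ang -2.9 pca -3.3
board
top 27418 c [0.5592 0.1257] med [0.5455 0.165  0.0152] wh [0.3205 0.3033] ang 11.4 pca 11.5
plate
scene 5524 c [ 0.5702 -0.1888] med [ 0.5901 -0.1908  0.0631] wh [0.2244 0.122 ] ang -15.6 pca -17.3
bar
scene 251 c [ 0.571  -0.1882] med [ 0.5725 -0.1882  0.1041] wh [0.0629 0.0152] ang 74.9 pca 74.6
near
scene 81 c [ 0.4943 -0.1674] med [ 0.4969 -0.1669  0.0912] wh [0.0307 0.0101] ang -9.1 pca -12.3
far
scene 115 c [ 0.6491 -0.2099] med [ 0.6508 -0.2096  0.0916] wh [0.0311 0.0097] ang -5.9 pca -5.8
board
scene 13456 c [0.5588 0.1273] med [0.5738 0.1641 0.0153] wh [0.3229 0.2999] ang 11.2 pca 11.0
```

View pics/scene.png

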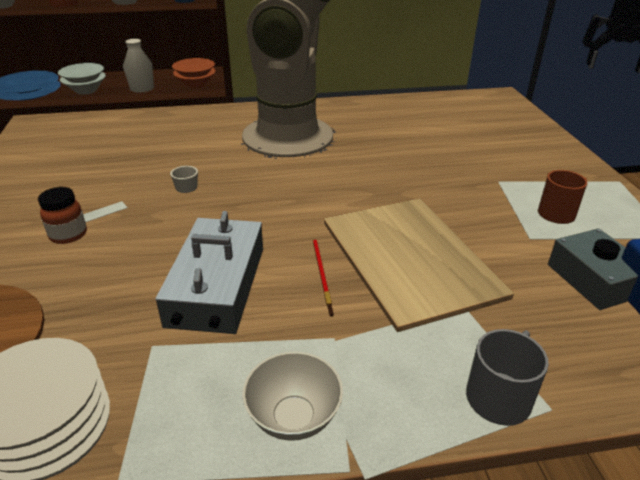

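Request:
arm_command --dp '[[-0.0356, -0.0294, 0], [-0.0356, -0.0294, 0], [-0.0356, -0.0294, 0], [-0.0356, -0.0294, 0], [-0.0356, -0.0294, 0], [-0.0356, -0.0294, 0], [-0.0356, -0.0294, 0], [-0.0356, -0.0294, 0], [-0.0356, -0.0294, 0], [-0.0356, -0.0294, 0]]' --turn '[[0, 0, 0], [0, 0, 0], [0, 0, 0], [0, 0, 0], [0, 0, 0], [0, 0, 0], [0, 0, 0], [0, 0, 0], [0, 0, 0], [0, 0, 0]]' --jaw 0.45

```text
time: 1.6
ee_pos: [0.5004, 0.2492, 0.2064]
tcp_rot: [0.0, 0.206, 0.978, 0.0]
wrist_force: [1.0, 0.7, 0.3]
grip_width: 0.0389
gripper_force: 0.0
```

Request:
arm_command --dp '[[-0.0163, -0.0384, 0], [-0.0163, -0.0384, 0], [-0.0163, -0.0384, 0], [-0.0163, -0.0384, 0], [-0.0163, -0.0384, 0], [-0.0163, -0.0384, 0], [-0.0163, -0.0384, 0], [-0.0163, -0.0384, 0], [-0.0163, -0.0384, 0], [-0.0163, -0.0384, 0]]' --turn '[[0, 0, 0], [0, 0, 0], [0, 0, 0], [0, 0, 0], [0, 0, 0], [0, 0, 0], [0, 0, 0], [0, 0, 0], [0, 0, 0], [0, 0, 0]]'

```text
time: 2.85
ee_pos: [0.4938, -0.168, 0.2064]
tcp_rot: [0.0, 0.206, 0.978, 0.0]
wrist_force: [0.1, -0.2, 0.2]
grip_width: 0.0383
gripper_force: 0.0
```

Request:
arm_command --dp '[[0, 0, 0], [0, 0, 0], [0, 0, 0], [0, 0, 0], [0, 0, 0], [0, 0, 0], [0, 0, 0], [0, 0, 0]]' --turn '[[0, 0, 0.18], [0, 0, 0.18], [0, 0, 0.18], [0, 0, 0.18], [0, 0, 0.18], [0, 0, 0.18], [0, 0, 0.18], [0, 0, 0.18]]'

```text
time: 3.85
ee_pos: [0.4939, -0.1666, 0.2064]
tcp_rot: [0.0, 0.802, 0.597, 0.0]
wrist_force: [0.4, -0.2, -0.9]
grip_width: 0.0386
gripper_force: 0.0
```

Request:
arm_command --dp '[[0, 0, 0], [0, 0, 0], [0, 0, 0], [0, 0, 0], [0, 0, 0], [0, 0, 0], [0, 0, 0], [0, 0, 0], [0, 0, 0.03], [0, 0, 0.03]]' --turn '[[0, 0, 0.18], [0, 0, 0.18], [0, 0, 0.18], [0, 0, 0.18], [0, 0, 0.18], [0, 0, 0.18], [0, 0, 0.18], [0, 0, 0.18], [0, 0, 0], [0, 0, 0]]'

```text
time: 5.1
ee_pos: [0.4943, -0.1663, 0.1457]
tcp_rot: [0.0, 0.997, -0.077, 0.001]
wrist_force: [0.4, 1.7, -0.0]
grip_width: 0.0387
gripper_force: 0.0
```

```bash
cat > wr.py <<'E'
from h import *
import sys
o=manip.get_obs();c=capture("wrist");save(c,sys.argv[1])
print(np.round(o["ee_pos"],4),np.round(o["q"],2))
K=c["K"];d=c["depth"];v,u=np.mgrid[:480,:640]
x=(u-K[0,2])/K[0,0];y=(v-K[1,2])/K[1,1];th=np.hypot(x,y);s=np.tan(np.minimum(th,1.4))/np.maximum(th,1e-9)
P=np.stack([x*s*d,y*s*d,d],-1);T=c["T_tool_cam"];P=P@T[:3,:3].T+T[:3,3]
q=o["tcp_rot"];Rm=R.from_quat(q[[1,2,3,0]]).as_matrix();P=P@Rm.T+o["ee_pos"]
np.save("W.npy",P[(d>0)&(th<1.3)])
E
python3 wr.py w1.png
python3 - <<'E'
import numpy as np
from fit import fit
fit(np.load("W.npy"),"wrist")
E
```

```text
[ 0.4943 -0.1663  0.1457] [-0.31  0.56  0.79  2.15 -0.65  0.68 -0.8 ]
plate
wrist 45152 c [ 0.5654 -0.1868] med [ 0.5626 -0.1862  0.0632] wh [0.2147 0.121 ] ang -15.5 pca -18.0
bar
wrist 2381 c [ 0.5693 -0.1878] med [ 0.5694 -0.1876  0.1049] wh [0.0644 0.0124] ang 74.5 pca 74.5
near
wrist 721 c [ 0.4926 -0.167 ] med [ 0.494  -0.1667  0.0924] wh [0.0314 0.0101] ang -8.9 pca -9.6
far
wrist 470 c [ 0.6389 -0.2086] med [ 0.638 -0.208  0.092] wh [0.018  0.0106] ang -4.5 pca -1.2
board
wrist 25752 c [0.5224 0.1017] med [0.529  0.1191 0.015 ] wh [0.386  0.2233] ang -23.2 pca -8.9
```

View pics/w1.png

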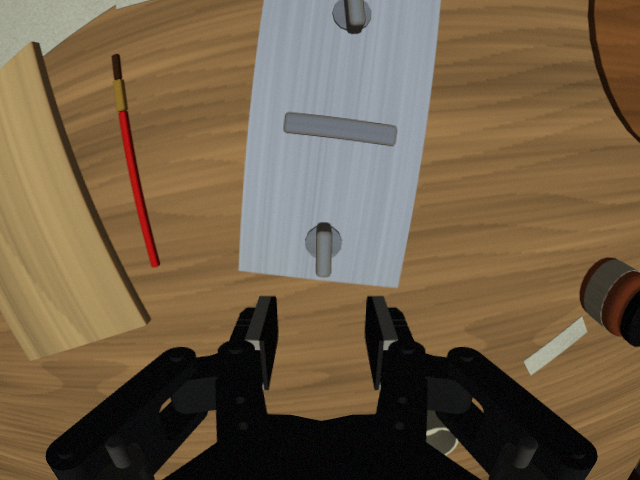

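Request:
arm_command --dp '[[-0.0007, 0.0005, 0.025], [0, 0, 0.025], [0, 0, 0.015], [0, 0, 0.01], [0, 0, 0], [0, 0, 0]]' --turn '[[0, 0, 0], [0, 0, 0], [0, 0, 0], [0, 0, 0], [0, 0, 0], [0, 0, 0]]'

```text
time: 5.9
ee_pos: [0.4934, -0.1672, 0.0718]
tcp_rot: [0.0, 0.997, -0.077, 0.0]
wrist_force: [-0.6, 0.3, -0.7]
grip_width: 0.0384
gripper_force: 0.0
```

Request:
arm_command --dp '[[0, 0, 0], [0, 0, 0], [0, 0, 0], [0, 0, 0], [0, 0, 0]]' --turn '[[0, 0, 0], [0, 0, 0], [0, 0, 0], [0, 0, 0], [0, 0, 0]]' --jaw 0 --grip_force 30

```text
time: 6.52
ee_pos: [0.493, -0.167, 0.0712]
tcp_rot: [0.0, 0.997, -0.077, 0.0]
wrist_force: [-0.8, -0.8, 0.1]
grip_width: 0.0002
gripper_force: 0.0
```

```bash
python3 wr.py w2.png; python3 -c "
from h import *
print(manip.get_obs()['grip_width'],manip.get_obs()['wrist_force'])
from fit import fit
fit(np.load('W.npy'),'w')
c=capture('scene');P=cloud(c);i=c['pixels'][170:300,140:300];cv2.imwrite('pics/s2.png',cv2.resize(i[...,::-1],None,fx=4,fy=4))
fit(P[c['depth']>0],'s')"
```

```text
[ 0.493  -0.167   0.0712] [-0.2   0.65  0.63  2.2  -0.8   0.52 -0.67]
-4.1398258301664914e-05 [-0.63472625  0.17690937  0.62859347]
plate
w 71028 c [ 0.5529 -0.1834] med [ 0.5539 -0.1835  0.0632] wh [0.1878 0.1212] ang -15.4 pca -20.6
bar
w 5602 c [ 0.5692 -0.1877] med [ 0.5693 -0.1873  0.105 ] wh [0.0642 0.0123] ang 74.5 pca 74.5
near
w 530 c [ 0.5035 -0.1687] med [ 0.5045 -0.1688  0.0914] wh [0.0101 0.0099] ang -9.3 pca 73.5
far
w 0 c [0. 0.] med [nan nan nan] wh [0. 0.] ang 0.0 pca nan
board
w 14191 c [0.4884 0.0734] med [0.4825 0.0892 0.0149] wh [0.3585 0.1544] ang -30.8 pca -23.4
plate
s 5533 c [ 0.5696 -0.1886] med [ 0.5902 -0.1908  0.0631] wh [0.2266 0.1214] ang -15.6 pca -17.2
bar
s 248 c [ 0.5707 -0.1884] med [ 0.5723 -0.1887  0.1041] wh [0.0639 0.015 ] ang 76.0 pca 74.5
near
s 57 c [ 0.4954 -0.1648] med [ 0.5015 -0.167   0.0907] wh [0.0314 0.0103] ang -25.7 pca -20.8
far
s 118 c [ 0.6484 -0.2101] med [ 0.651  -0.2096  0.0915] wh [0.0322 0.0105] ang -3.2 pca -5.4
board
s 13456 c [0.5589 0.1269] med [0.5738 0.1639 0.0153] wh [0.3239 0.3005] ang 11.6 pca 11.0
  avg = a.mean(axis, **keepdims_kw)
  ret = um.true_divide(
fit.py:9: RuntimeWarning: Degrees of freedom <= 0 for slice
  pc=np.linalg.eigh(np.cov(q[:,:2].T))[1][:,1];b=np.degrees(np.arctan2(pc[1],pc[0]))
  c *= np.true_divide(1, fact)
  c *= np.true_divide(1, fact)
fit.py:10: RuntimeWarning: Mean of empty slice.
  print(n,len(q),"c",np.round([x,y],4),"med",np.round(q.mean(0),4),"wh",np.round([w,h],4),"ang",round(a,1),"pca",round((b+90)%180-90,1));return np.array([x,y]),a
```

View pics/w2.png

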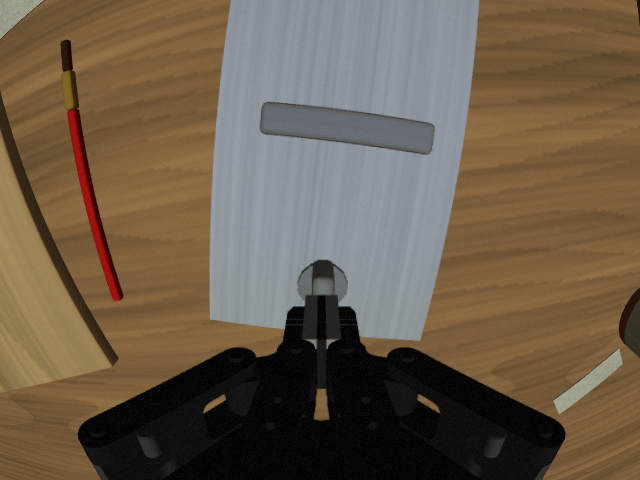

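View pics/s2.png

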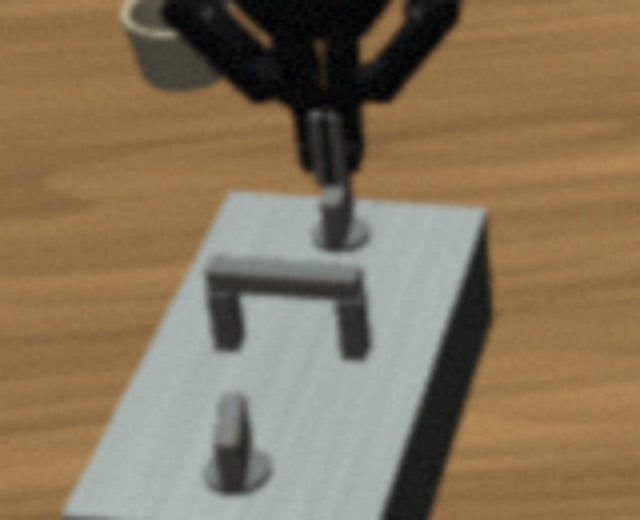

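Run:
```python
from h import *
c=capture("scene");P=cloud(c)
W=np.load("W.npy")
a=np.radians(-9.2);ux=np.array([np.cos(a),np.sin(a)]);uy=np.array([-ux[1],ux[0]])
for n,Q in (("scene",P[c["depth"]>0]),("wrist",W)):
    q=Q[np.hypot(*(Q[:,:2]-[.493,-.167]).T)<.05];q=q[q[:,2]>.068]
    L=(q[:,:2]-[.4936,-.1668])@np.stack([ux,uy],1);
    for z in np.arange(.068,.16,.006):
        k=(q[:,2]>=z)&(q[:,2]<z+.006)&(abs(L[:,1])<.02)
        if k.sum(): print(n,round(z,3),k.sum(),"along",np.round(np.percentile(L[k,0],[2,50,98])*1e3),"across",np.round(np.percentile(L[k,1],[2,50,98])*1e3))
```

```text
scene 0.068 32 along [-10.  10.  17.] across [-12.   3.  10.]
scene 0.074 23 along [-8. 13. 16.] across [-5.  2.  4.]
scene 0.08 25 along [-12.  13.  17.] across [-5.  2.  4.]
scene 0.086 31 along [-14.  12.  16.] across [-4.  2.  4.]
scene 0.092 18 along [ 1.  8. 16.] across [-5. -1.  3.]
scene 0.098 23 along [ 5.  9. 12.] across [-9. -0. 10.]
scene 0.104 47 along [-4.  8. 11.] across [-12.   2.  13.]
scene 0.11 47 along [-4.  8. 13.] across [-13.   0.  13.]
scene 0.116 51 along [-7.  8. 13.] across [-12.   3.  13.]
scene 0.122 53 along [-3.  8. 13.] across [-13.   1.  13.]
scene 0.128 45 along [ 0.  8. 11.] across [-13.   1.  13.]
scene 0.134 51 along [-6. 10. 13.] across [-17.  -2.  16.]
scene 0.14 81 along [-10.  10.  15.] across [-18.  -2.  19.]
scene 0.146 79 along [-10.   9.  14.] across [-20.   5.  19.]
scene 0.152 60 along [-8. 11. 13.] across [-18.  -3.  18.]
scene 0.158 37 along [-8. 15. 17.] across [-15.  -4.  16.]
wrist 0.068 100 along [-6. 12. 15.] across [-10.   0.  11.]
wrist 0.074 99 along [12. 14. 15.] across [-5. -0.  4.]
wrist 0.08 109 along [12. 14. 15.] across [-5. -0.  5.]
wrist 0.086 233 along [ 6. 13. 15.] across [-5. -0.  5.]
wrist 0.092 279 along [ 6. 10. 14.] across [-4. -0.  4.]
wrist 0.098 147 along [ 6. 10. 10.] across [-11.   1.  12.]
wrist 0.104 450 along [ 5.  7. 11.] across [-12.   1.  13.]
wrist 0.11 502 along [ 6. 10. 11.] across [-12.   1.  14.]
wrist 0.116 553 along [ 6.  7. 11.] across [-12.   0.  14.]
wrist 0.122 666 along [ 5.  9. 11.] across [-13.   1.  14.]
wrist 0.128 651 along [-11.  10.  11.] across [-6.  1.  7.]
wrist 0.134 779 along [-9.  8. 12.] across [-18.   1.  18.]
wrist 0.14 1656 along [-9. 11. 13.] across [-19.  -1.  19.]
wrist 0.146 1386 along [-9. 11. 12.] across [-20.  -2.  19.]
wrist 0.152 741 along [-7. 11. 12.] across [-19.   4.  15.]
wrist 0.158 719 along [ 1. 16. 17.] across [-15.   4.  16.]
```

Run:
```python
from h import *
c=capture("scene");P=cloud(c)
W=np.load("W.npy")
a=np.radians(-9.2);ux=np.array([np.cos(a),np.sin(a)]);uy=np.array([-ux[1],ux[0]])
for n,Q in (("scene",P[c["depth"]>0]),("wrist",W)):
    q=Q[(Q[:,2]>.07)&(Q[:,2]<.14)]
    L=(q[:,:2]-[.4936,-.1668])@np.stack([ux,uy],1)
    k=(abs(L[:,0])<20e-3)&(abs(L[:,1])<16e-3)&(abs(L[:,1])>6.5e-3)
    print(n,k.sum(),np.round(np.sort(q[k,2])[:25],4))
c=capture("wrist");print(c["T_tool_cam"].round(3))
```

```text
scene 151 [0.0999 0.102  0.1027 0.1034 0.104  0.1042 0.1042 0.1046 0.105  0.1054
 0.1056 0.1064 0.1066 0.1069 0.107  0.1072 0.1076 0.108  0.1081 0.1083
 0.1084 0.1086 0.1088 0.109  0.1092]
wrist 1427 [0.1007 0.1011 0.1021 0.1023 0.1023 0.1024 0.1024 0.1028 0.1029 0.1029
 0.103  0.103  0.103  0.103  0.1031 0.1031 0.1032 0.1032 0.1033 0.1033
 0.1033 0.1033 0.1033 0.1035 0.1035]
[[ 0.001 -0.951 -0.308  0.079]
 [ 1.     0.001  0.    -0.001]
 [ 0.    -0.308  0.951 -0.168]
 [ 0.     0.     0.     1.   ]]
```

Request:
arm_command --dp '[[0, 0, 0], [0, 0, 0], [0, 0, 0], [0, 0, 0]]' --turn '[[0, 0, 0], [0, 0, 0], [0, 0, 0], [0, 0, 0]]' --jaw 0.45

```text
time: 7.28
ee_pos: [0.493, -0.167, 0.0712]
tcp_rot: [-0.0, 0.997, -0.077, 0.0]
wrist_force: [-0.7, -0.6, -0.0]
grip_width: 0.0386
gripper_force: 0.0
```

Request:
arm_command --dp '[[0.0005, 0, 0.006], [0, 0, 0.006], [0, 0, 0], [0, 0, 0]]' --turn '[[0, 0, 0], [0, 0, 0], [0, 0, 0], [0, 0, 0]]'

```text
time: 7.78
ee_pos: [0.4934, -0.1672, 0.0591]
tcp_rot: [-0.0, 0.997, -0.077, -0.0]
wrist_force: [0.3, -0.3, -0.1]
grip_width: 0.0385
gripper_force: 0.0
```

Request:
arm_command --dp '[[0, 0, 0.005], [0, 0, 0.005], [0, 0, 0], [0, 0, 0]]' --turn '[[0, 0, 0], [0, 0, 0], [0, 0, 0], [0, 0, 0]]'

```text
time: 8.28
ee_pos: [0.4935, -0.1672, 0.0492]
tcp_rot: [-0.0, 0.997, -0.077, -0.0]
wrist_force: [-1.0, -0.4, 0.7]
grip_width: 0.0385
gripper_force: 0.0
```

Request:
arm_command --dp '[[0, 0, 0], [0, 0, 0], [0, 0, 0], [0, 0, 0], [0, 0, 0]]' --turn '[[0, 0, 0], [0, 0, 0], [0, 0, 0], [0, 0, 0], [0, 0, 0]]' --jaw 0

```text
time: 8.9
ee_pos: [0.4936, -0.1672, 0.0494]
tcp_rot: [0.0, 0.997, -0.077, 0.0]
wrist_force: [-0.6, -0.0, 4.2]
grip_width: 0.0094
gripper_force: 33.0
```

Request:
arm_command --dp '[[0, 0, 0], [0, 0, 0], [0, 0, 0], [0, 0, 0], [0, 0, 0], [0, 0, 0], [0, 0, 0], [0, 0, 0], [0, 0, 0], [0, 0, 0], [0, 0, 0]]' --turn '[[0, 0, -0.14], [0, 0, -0.14], [0, 0, -0.14], [0, 0, -0.14], [0, 0, -0.14], [0, 0, -0.14], [0, 0, -0.14], [0, 0, -0.14], [0, 0, -0.14], [0, 0, -0.14], [0, 0, 0]]'

```text
time: 10.28
ee_pos: [0.4928, -0.166, 0.0493]
tcp_rot: [-0.001, 0.811, 0.585, 0.0]
wrist_force: [-1.9, 4.0, 8.1]
grip_width: 0.009
gripper_force: 33.4
```

Request:
arm_command --dp '[[0, 0, 0], [0, 0, 0], [0, 0, 0], [0, 0, 0]]' --turn '[[0, 0, 0], [0, 0, 0], [0, 0, 0], [0, 0, 0]]' --jaw 0.45

```text
time: 10.78
ee_pos: [0.4935, -0.1672, 0.0491]
tcp_rot: [0.0, 0.812, 0.583, -0.0]
wrist_force: [0.3, -0.5, 0.2]
grip_width: 0.0383
gripper_force: 0.0
```

Request:
arm_command --dp '[[0, 0, -0.03], [0, 0, -0.04], [0, 0, -0.04], [0, 0, 0]]' --turn '[[0, 0, 0], [0, 0, 0], [0, 0, 0], [0, 0, 0]]'

```text
time: 11.28
ee_pos: [0.495, -0.1676, 0.1617]
tcp_rot: [0.002, 0.812, 0.583, 0.002]
wrist_force: [-0.2, 0.3, -0.9]
grip_width: 0.0379
gripper_force: 0.0
```

```bash
python3 wr.py w3.png; python3 -W ignore -c "
from h import *
from fit import fit
fit(np.load('W.npy'),'w')
c=capture('top');fit(cloud(c)[c['depth']>0],'top')"
```

```text
[ 0.495  -0.1676  0.1617] [-0.04  0.44  0.35  2.12 -0.26  0.61  0.17]
plate
w 35037 c [ 0.5698 -0.1878] med [ 0.561  -0.1802  0.0632] wh [0.2213 0.121 ] ang -15.6 pca -15.5
bar
w 1655 c [ 0.5689 -0.1872] med [ 0.5688 -0.1855  0.1046] wh [0.0642 0.0127] ang 73.8 pca 74.4
near
w 708 c [ 0.4924 -0.1654] med [ 0.4928 -0.1645  0.0922] wh [0.0313 0.0104] ang 71.4 pca 71.2
far
w 539 c [ 0.6455 -0.2083] med [ 0.6443 -0.2072  0.0916] wh [0.0323 0.0102] ang -4.4 pca -3.5
board
w 2341 c [0.5104 0.0144] med [0.4374 0.0479 0.0148] wh [0.2485 0.0505] ang -21.4 pca -20.5
plate
top 7578 c [ 0.571  -0.1875] med [ 0.5813 -0.175   0.0631] wh [0.2211 0.12  ] ang -15.6 pca -24.2
bar
top 287 c [ 0.5725 -0.1809] med [ 0.5721 -0.1803  0.1047] wh [0.0499 0.0126] ang 74.4 pca 74.6
near
top 144 c [ 0.4935 -0.1659] med [ 0.494  -0.1641  0.0922] wh [0.0314 0.01  ] ang 72.0 pca 74.9
far
top 156 c [ 0.6474 -0.2084] med [ 0.6465 -0.2081  0.0917] wh [0.0325 0.01  ] ang -4.6 pca -3.5
board
top 27378 c [0.5593 0.1274] med [0.5454 0.1652 0.0152] wh [0.3208 0.3004] ang 11.5 pca 11.5
```

Request:
arm_command --dp '[[0, 0, 0], [0, 0, 0], [0, 0, 0], [0, 0, 0], [0, 0, 0], [0, 0, 0], [0, 0, 0], [0, 0, 0], [0, 0, 0]]' --turn '[[0, 0, 0.165], [0, 0, 0.165], [0, 0, 0.165], [0, 0, 0.165], [0, 0, 0.165], [0, 0, 0.165], [0, 0, 0.165], [0, 0, 0.165], [0, 0, 0]]'

```text
time: 12.5
ee_pos: [0.4928, -0.1669, 0.1578]
tcp_rot: [0.0, 0.999, -0.036, -0.001]
wrist_force: [-0.5, -0.6, -0.2]
grip_width: 0.0385
gripper_force: 0.0
```

Request:
arm_command --dp '[[0.0313, 0.006, 0], [0.0313, 0.006, 0], [0.0313, 0.006, 0], [0.0313, 0.006, 0], [0.0313, 0.006, 0], [0, 0, 0], [0, 0, 0]]' --turn '[[0, 0, 0], [0, 0, 0], [0, 0, 0], [0, 0, 0], [0, 0, 0], [0, 0, 0], [0, 0, 0]]'

```text
time: 13.38
ee_pos: [0.6461, -0.2087, 0.1583]
tcp_rot: [-0.0, 0.999, -0.036, -0.001]
wrist_force: [-0.4, 0.3, 0.9]
grip_width: 0.0384
gripper_force: 0.0
```

```bash
python3 wr.py w4.png; python3 -W ignore -c "
from h import *
from fit import fit
fit(np.load('W.npy'),'w')"
```

```text
[ 0.6461 -0.2087  0.1583] [-0.21  0.7   0.73  1.78 -0.58  0.89 -0.86]
plate
w 24809 c [ 0.5708 -0.1883] med [ 0.6028 -0.2007  0.0632] wh [0.2181 0.121 ] ang -15.6 pca -3.2
bar
w 1106 c [ 0.5679 -0.1943] med [ 0.5692 -0.1943  0.1044] wh [0.0503 0.0132] ang 75.5 pca 74.6
near
w 246 c [ 0.4965 -0.1668] med [ 0.4972 -0.1658  0.0894] wh [0.0314 0.0069] ang 80.7 pca 73.6
far
w 678 c [ 0.6471 -0.2092] med [ 0.648  -0.2092  0.0923] wh [0.0313 0.0095] ang -4.1 pca -4.2
board
w 18633 c [0.5305 0.1254] med [0.5539 0.1328 0.015 ] wh [0.3815 0.2167] ang -27.4 pca -13.8
```

Request:
arm_command --dp '[[0.001, 0.0004, 0.03], [0, 0, 0.03], [0, 0, 0.02], [0, 0, 0.015], [0, 0, 0.008], [0, 0, 0.006], [0, 0, 0], [0, 0, 0]]' --turn '[[0, 0, 0], [0, 0, 0], [0, 0, 0], [0, 0, 0], [0, 0, 0], [0, 0, 0], [0, 0, 0], [0, 0, 0]]'

```text
time: 14.42
ee_pos: [0.6486, -0.2093, 0.0507]
tcp_rot: [0.0, 0.999, -0.037, 0.0]
wrist_force: [0.3, 0.5, 0.2]
grip_width: 0.0388
gripper_force: 0.0
```

Request:
arm_command --dp '[[0, 0, 0], [0, 0, 0], [0, 0, 0], [0, 0, 0], [0, 0, 0]]' --turn '[[0, 0, 0], [0, 0, 0], [0, 0, 0], [0, 0, 0], [0, 0, 0]]' --jaw 0

```text
time: 15.05
ee_pos: [0.6485, -0.2092, 0.0507]
tcp_rot: [0.0, 0.999, -0.037, 0.0]
wrist_force: [-0.7, 0.3, 6.2]
grip_width: 0.0089
gripper_force: 32.9
```

Request:
arm_command --dp '[[0, 0, 0], [0, 0, 0], [0, 0, 0], [0, 0, 0], [0, 0, 0], [0, 0, 0], [0, 0, 0], [0, 0, 0], [0, 0, 0], [0, 0, 0], [0, 0, 0]]' --turn '[[0, 0, -0.148], [0, 0, -0.148], [0, 0, -0.148], [0, 0, -0.148], [0, 0, -0.148], [0, 0, -0.148], [0, 0, -0.148], [0, 0, -0.148], [0, 0, -0.148], [0, 0, 0], [0, 0, 0]]'

```text
time: 16.42
ee_pos: [0.6473, -0.2075, 0.0506]
tcp_rot: [-0.002, 0.808, 0.589, -0.0]
wrist_force: [-4.0, 5.5, 9.7]
grip_width: 0.0093
gripper_force: 33.6
```

Request:
arm_command --dp '[[0, 0, 0], [0, 0, 0], [0, 0, 0], [0, 0, 0]]' --turn '[[0, 0, 0], [0, 0, 0], [0, 0, 0], [0, 0, 0]]' --jaw 0.45

```text
time: 16.92
ee_pos: [0.6483, -0.2092, 0.0501]
tcp_rot: [0.0, 0.809, 0.588, -0.0]
wrist_force: [0.7, 0.5, -0.4]
grip_width: 0.0388
gripper_force: 0.0
```

Request:
arm_command --dp '[[0, 0, -0.03], [0, 0, -0.04], [0, 0, -0.04], [0, 0, 0], [0, 0, 0]]' --turn '[[0, 0, 0], [0, 0, 0], [0, 0, 0], [0, 0, 0], [0, 0, 0]]'

```text
time: 17.55
ee_pos: [0.6481, -0.2088, 0.1598]
tcp_rot: [-0.0, 0.809, 0.588, -0.0]
wrist_force: [-0.1, -0.6, -0.4]
grip_width: 0.0382
gripper_force: 0.0
```

```bash
python3 wr.py w5.png; python3 -W ignore -c "
from h import *
from fit import fit
fit(np.load('W.npy'),'w')
c=capture('scene');fit(cloud(c)[c['depth']>0],'scene')
c=capture('top');P=cloud(c);
for m in spotter.masks_of('ware_board','top')[:1]:
  k=m['mask']&(c['depth']>0)&(abs(P[...,2]-.015)<.004);print(cv2.minAreaRect(P[k][:,:2].astype(np.float32)))"
```

```text
[ 0.6481 -0.2088  0.1598] [ 0.03  0.61  0.31  1.76 -0.25  0.81  0.15]
plate
w 34161 c [ 0.569  -0.1875] med [ 0.5827 -0.1856  0.0632] wh [0.2214 0.1211] ang -15.3 pca -15.5
bar
w 1650 c [ 0.5698 -0.1873] med [ 0.5712 -0.1853  0.1046] wh [0.0648 0.0131] ang 74.7 pca 74.5
near
w 566 c [ 0.493  -0.1662] med [ 0.4947 -0.1657  0.0911] wh [0.0321 0.0108] ang 71.2 pca 72.9
far
w 635 c [ 0.6469 -0.2078] med [ 0.6472 -0.2067  0.0924] wh [0.0312 0.0089] ang 72.1 pca 72.1
board
w 4861 c [0.4968 0.0324] med [0.4545 0.0696 0.0149] wh [0.306  0.0921] ang -31.0 pca -28.9
plate
scene 5314 c [ 0.57   -0.1881] med [ 0.591  -0.1902  0.0631] wh [0.2251 0.1212] ang -15.4 pca -17.8
bar
scene 247 c [ 0.5705 -0.1877] med [ 0.5726 -0.1872  0.1041] wh [0.0627 0.0165] ang 74.5 pca 75.0
near
scene 108 c [ 0.4944 -0.167 ] med [ 0.4956 -0.1669  0.0905] wh [0.0314 0.0122] ang 77.0 pca 72.3
far
scene 151 c [ 0.648  -0.2095] med [ 0.6498 -0.2087  0.0909] wh [0.0322 0.0115] ang 70.9 pca 73.0
board
scene 13479 c [0.5584 0.1271] med [0.5739 0.164  0.0153] wh [0.3256 0.3021] ang 10.4 pca 11.0
((0.5510689616203308, 0.1662742793560028), (0.3202686011791229, 0.22049978375434875), 11.530438423156738)
```

Request:
arm_command --dp '[[0, 0, 0], [-0.0005, -0.027, 0], [0, -0.027, 0], [0, -0.0265, 0], [0, 0, 0], [0, 0, 0.03], [0, 0, 0.03], [0, 0, 0.02], [0, 0, 0.01], [0, 0, 0.008], [0, 0, 0.008], [0, 0, 0]]' --turn '[[0, 0, -0.045], [0, 0, 0], [0, 0, 0], [0, 0, 0], [0, 0, 0], [0, 0, 0], [0, 0, 0], [0, 0, 0], [0, 0, 0], [0, 0, 0], [0, 0, 0], [0, 0, 0]]'

```text
time: 19.25
ee_pos: [0.5705, -0.1882, 0.054]
tcp_rot: [-0.0, 0.795, 0.606, -0.0]
wrist_force: [-0.5, -0.1, 0.2]
grip_width: 0.0381
gripper_force: 0.0
```

Request:
arm_command --dp '[[0, 0, 0], [0, 0, 0], [0, 0, 0], [0, 0, 0], [0, 0, 0], [0, 0, 0]]' --turn '[[0, 0, 0], [0, 0, 0], [0, 0, 0], [0, 0, 0], [0, 0, 0], [0, 0, 0]]' --jaw 0 --grip_force 70

```text
time: 20.0
ee_pos: [0.5706, -0.1882, 0.0548]
tcp_rot: [0.0, 0.795, 0.606, 0.0]
wrist_force: [-2.8, 0.1, 6.5]
grip_width: 0.0103
gripper_force: 68.9
```

Request:
arm_command --dp '[[0, 0, -0.005], [0, 0, -0.008], [0, 0, -0.01], [0, 0, -0.012], [0, 0, -0.015], [0, 0, -0.015], [0, 0, -0.015], [0, 0, -0.01], [0, 0, 0], [0, 0, 0]]' --turn '[[0, 0, 0], [0, 0, 0], [0, 0, 0], [0, 0, 0], [0, 0, 0], [0, 0, 0], [0, 0, 0], [0, 0, 0], [0, 0, 0], [0, 0, 0]]'

```text
time: 21.25
ee_pos: [0.5703, -0.1881, 0.1439]
tcp_rot: [-0.0, 0.795, 0.606, -0.0]
wrist_force: [0.4, -0.7, -4.3]
grip_width: 0.011
gripper_force: 68.5
```

Run:
```python
from h import *
c=capture("scene");cv2.imwrite("pics/s3.png",cv2.resize(c["pixels"][120:360,100:460,::-1],None,fx=2,fy=2))
print(manip.get_obs()["wrist_force"],manip.get_obs()["moment"])
```

```text
[ 0.53069867  0.64242933 -4.37627346] [-0.06609996  0.00729878 -0.03070335]
```

View pics/s3.png

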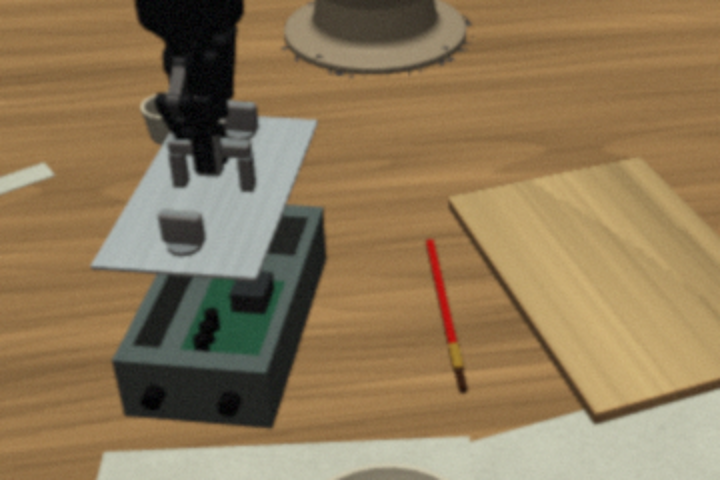

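Request:
arm_command --dp '[[0.0153, -0.0051, 0], [0.0306, -0.01025, 0], [0.0306, -0.01025, 0], [0.0306, -0.01025, 0], [0.0306, -0.01025, 0], [0.0306, -0.01025, 0], [0.0306, -0.01025, 0], [0.0306, -0.01025, 0], [0.0306, -0.01025, 0], [0.0306, -0.01025, 0], [0.0306, -0.01025, 0], [0.0153, -0.0051, 0]]' --turn '[[0, 0, 0], [0, 0, 0], [0, 0, 0], [0, 0, 0], [0, 0, 0], [0, 0, 0], [0, 0, 0], [0, 0, 0], [0, 0, 0], [0, 0, 0], [0, 0, 0], [0, 0, 0]]'

```text
time: 22.8
ee_pos: [0.55, 0.1691, 0.1438]
tcp_rot: [-0.0, 0.794, 0.608, -0.0]
wrist_force: [-0.3, -1.0, -3.3]
grip_width: 0.0106
gripper_force: 68.4
```

Request:
arm_command --dp '[[0, 0, 0], [0, 0, 0], [0, 0, 0], [0, 0, 0], [0, 0, 0], [0, 0, 0], [0, 0, 0]]' --turn '[[0, 0, -0.094], [0, 0, -0.094], [0, 0, -0.094], [0, 0, -0.094], [0, 0, -0.094], [0, 0, 0], [0, 0, 0]]'

```text
time: 23.68
ee_pos: [0.5509, 0.1659, 0.1441]
tcp_rot: [-0.0, 0.633, 0.774, -0.0]
wrist_force: [0.6, -0.4, -4.2]
grip_width: 0.0107
gripper_force: 68.5
```

Request:
arm_command --dp '[[0, 0, 0.01], [0, 0, 0.02], [0, 0, 0.02], [0, 0, 0.02], [0, 0, 0.02], [0, 0, 0.012], [0, 0, 0.008], [0, 0, 0.004], [0, 0, 0], [0, 0, 0]]' --turn '[[0, 0, 0], [0, 0, 0], [0, 0, 0], [0, 0, 0], [0, 0, 0], [0, 0, 0], [0, 0, 0], [0, 0, 0], [0, 0, 0], [0, 0, 0]]'

```text
time: 24.92
ee_pos: [0.5513, 0.1662, 0.0307]
tcp_rot: [0.0, 0.632, 0.775, 0.0]
wrist_force: [-0.8, -0.7, -3.8]
grip_width: 0.0107
gripper_force: 68.4
```

Request:
arm_command --dp '[[0, 0, 0.002], [0, 0, 0.001], [0, 0, 0.001], [0, 0, 0.001], [0, 0, 0], [0, 0, 0]]' --turn '[[0, 0, 0], [0, 0, 0], [0, 0, 0], [0, 0, 0], [0, 0, 0], [0, 0, 0]]'

```text
time: 25.68
ee_pos: [0.551, 0.1662, 0.0252]
tcp_rot: [0.0, 0.632, 0.775, -0.0]
wrist_force: [-0.8, 0.4, -4.8]
grip_width: 0.0107
gripper_force: 68.5
```

Request:
arm_command --dp '[[0, 0, 0.001], [0, 0, 0.001], [0, 0, 0.0005], [0, 0, 0], [0, 0, 0]]' --turn '[[0, 0, 0], [0, 0, 0], [0, 0, 0], [0, 0, 0], [0, 0, 0]]'

```text
time: 26.3
ee_pos: [0.5511, 0.1662, 0.0238]
tcp_rot: [0.0, 0.632, 0.775, 0.0]
wrist_force: [-3.0, -0.1, 9.4]
grip_width: 0.0108
gripper_force: 70.5
```

Request:
arm_command --dp '[[0, 0, 0], [0, 0, 0], [0, 0, 0], [0, 0, 0], [0, 0, 0]]' --turn '[[0, 0, 0], [0, 0, 0], [0, 0, 0], [0, 0, 0], [0, 0, 0]]' --jaw 0.45

```text
time: 26.92
ee_pos: [0.551, 0.1661, 0.0226]
tcp_rot: [0.0, 0.632, 0.775, -0.0]
wrist_force: [0.3, -0.2, -0.2]
grip_width: 0.0383
gripper_force: 0.0
```

Request:
arm_command --dp '[[0, 0, -0.01], [0, 0, -0.03], [0, 0, -0.04], [0, 0, -0.04], [0, 0, -0.03], [0, 0, 0], [0, 0, 0], [0, 0, 0]]' --turn '[[0, 0, 0], [0, 0, 0], [0, 0, 0], [0, 0, 0], [0, 0, 0], [0, 0, 0], [0, 0, 0], [0, 0, 0]]'

```text
time: 27.92
ee_pos: [0.5504, 0.166, 0.1718]
tcp_rot: [-0.0, 0.632, 0.775, -0.001]
wrist_force: [0.3, 0.1, -0.5]
grip_width: 0.0385
gripper_force: 0.0
```

Run:
```python
from h import *
c=capture("scene");save(c,"s4.png");P=cloud(c)[c["depth"]>0]
for lo,hi,r in((.027,.038,.14),(.067,.08,.05)):
    q=P[(P[:,2]>lo)&(P[:,2]<hi)&(np.hypot(*(P[:,:2]-[.551,.166]).T)<r)]
    print(q[:,2].mean(),cv2.minAreaRect(q[:,:2].astype(np.float32)))
```

```text
0.03245617511647719 ((0.5519676208496094, 0.16574221849441528), (0.22376254200935364, 0.12247288972139359), 11.803154945373535)
0.07252528732297767 ((0.5530131459236145, 0.16524672508239746), (0.014142285101115704, 0.06354060024023056), 11.744027137756348)
```

View pics/s4.png

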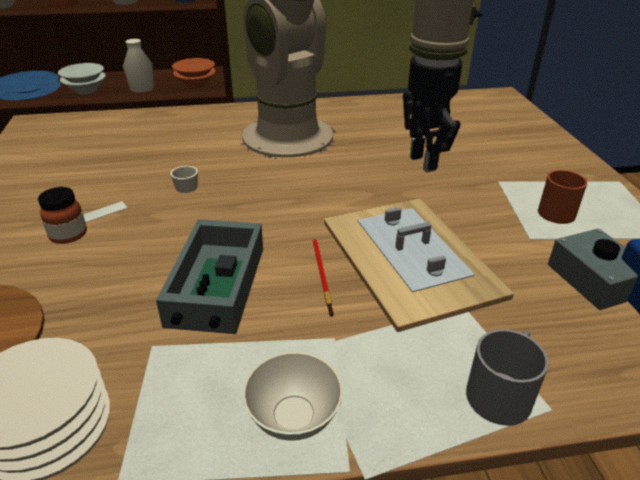

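The picture shows the cover lying flat in the middle of the board (around pixel 415,245), handle up. The gripper is clear above it and the box is open.

```bash
python3 -c "
from plant import manip
print(manip.job_done())"
```

```text
the job is handed in; nothing more can be done
None
```

I loosened both thumbscrews and laid the cover handle up on the ware board, about 1 mm from its centre and aligned to within 1°; I let go and handed the job in at about 28 s, but no verdict came back.

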